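# Kit the four bearing rings into their trays

## Robot

A 6-joint arm with a two-finger parallel gripper is mounted at the origin on the work surface. World frame = base frame: x ahead of the robot, y to its left, z up, the work surface at z = 0. Lengths are in m, angles in rad, forces in N, time in s.
With the tool pointing down it reaches from about 0.375 to 0.9 m from the base axis. Payload 3.1 kg.
Tool frame: the origin (TCP) lies at the very end of the fingers, on their centre line; the grasp point (between the pads) lies 19 mm behind it; z points along the fingers, x is the direction in which the jaws open and shut, and the axes are right-handed (so a half turn about z gives the same grasp; the last joint's range is limited). The gripper opens to 87 mm and grips with 3 to 60 N. Pads are 19 mm wide; open, the fingers measure 117 mm over their backs; the gripper's body (75 mm by 190 mm) begins 51 mm behind the grasp point.
Start: joints at [1.115, 0.527, 1.433, -0, 1.181, -0.178], TCP at [0.171, 0.601, 0.223] pointing down, gripper open.
Joint ranges: [-3.08, 3.08], [-0.75, 2.2], [0.22, 2.44], [-1.43, 4.57], [0, 2.65], [-2.85, 2.85]. Speed limits (rad/s): [2.79, 2.79, 3.14, 3.14, 3.14, 3.14].

## Interface

Orientations are given as a unit quaternion [x, y, z, w].
In Python, from rig import robot gives the robot as it stands. The module is installed in compiled form; this text tells all that it offers.
- The arm moves only by the tool play_rows, never from a script. Its argument "increments" is one flat list of numbers, 4 for each row, row after row: the shift along the tool's x, y, z in cm, then the turn about the tool's z in rad. In form: [dx, dy, dz, twist, dx, dy, dz, twist, ...]. A call has 1 to 5 rows; each row shifts and turns the commanded pose from where the row before left it, along the tool's axes as they then stand; what a row does not reach is not made up. A row lasts 1/10 s, in which the tool goes at most 50 mm and 8.59 degrees, less where a joint would pass 70% of its speed; a pose out of reach is approached as far as the arm can. A call is refused whole if a number of a shift passes 5 or a number of a turn 0.15, either way. A call with a gripper value outside its range is refused whole. "fingers" is the finger opening in cm, from 0 to 8.7, set as the call begins (left out, the last holds). The fingers move at their own pace and stop on an object; "newtons" is the grip in N (left out, the last holds). Time passes only in rows, so rows that do not move let the fingers close. It gives the time, the measured TCP pose, the force and the opening at its end, in the units of the state.
- robot.get_obs(): the state, without advancing time (a new reading comes with each control period).
- robot.camera(name): name is "scene" or "top"; returns the picture (420x560x3 uint8, blue, green, red); there is no depth.
- robot.get_calibration(name): a dict with "fx", "fy", "cx", "cy" (pixels), "R" (3x3) and "t" (3): a world point X has camera coordinates R X + t. Camera axes: x right, y down, z forward; pixel columns grow to the right and rows downward; lengths in m; the calibration is good to about 2 mm. A picture is of the moment at which its call begins. get_calibration takes no time and is no camera call.
- robot.hand_in(): hands the job in, once; it reports no verdict.
The state is a dict: "time": time; "q": joint angles; "joint_velocities": joint speeds; "joint_torque": joint torques, N m; "position": TCP position; "tool_rot": TCP orientation; "ft_force": force on the tool from outside, world axes, zero at the start; "moment": the same for the moment, N m; "grip_width": finger opening in m.
Only numpy, scipy, OpenCV 4.12 (cv2) and the standard library are available. Lean on these libraries where they do the work, as an engineer would, in place of code of your own. Each camera call takes 0.05 s, during which the arm holds its last target. There are 200 camera calls.

## Task

Lay out a sample set for inspection: put each of the four open bearing rings into the green tray of its size, the largest ring in the largest tray and so on down to the smallest, each lying flat on its tray's floor. Set the rings down, do not drop them, and leave the two solid slugs standing where they are.

Things in the scene. Friction and masses are not known exactly. Their poses are not given: they have to be found in the camera images.
- ring_68: The largest of the four bare steel bearing rings: a plain upright-standing tube, outside diameter 68 mm, open bore 52 mm, 36 mm high, about 0.42 kg, its flat end down on the bench. Origin: centre of its underside; z up along its axis.
- ring_57: The second-largest of the four bare steel bearing rings: a plain upright-standing tube, outside diameter 57 mm, open bore 43 mm, 34 mm high, about 0.29 kg, its flat end down on the bench. Origin: centre of its underside; z up along its axis.
- ring_46: The third-largest of the four bare steel bearing rings: a plain upright-standing tube, outside diameter 46 mm, open bore 33 mm, 32 mm high, about 0.19 kg, its flat end down on the bench. Origin: centre of its underside; z up along its axis.
- ring_35: The smallest of the four bare steel bearing rings: a plain upright-standing tube, outside diameter 35 mm, open bore 23 mm, 30 mm high, about 0.12 kg, its flat end down on the bench. Origin: centre of its underside; z up along its axis.
- tray_92: The largest of the four shallow square green plastic trays, fixed to the bench: 92 mm outside, 84 mm inside, rim 10 mm above the bench, floor 4 mm above the bench, walls 4 mm thick, a flat black liner on the floor; 8 mm to spare all round the largest ring. Origin: centre of its underside, on the bench; x and y along its sides, z up.
- tray_81: The second-largest of the four shallow square green plastic trays, fixed to the bench: 81 mm outside, 73 mm inside, rim 10 mm above the bench, floor 4 mm above the bench, walls 4 mm thick, a flat black liner on the floor; 8 mm to spare all round the second-largest ring. Origin: centre of its underside, on the bench; x and y along its sides, z up.
- tray_70: The third-largest of the four shallow square green plastic trays, fixed to the bench: 70 mm outside, 62 mm inside, rim 10 mm above the bench, floor 4 mm above the bench, walls 4 mm thick, a flat black liner on the floor; 8 mm to spare all round the third-largest ring. Origin: centre of its underside, on the bench; x and y along its sides, z up.
- tray_59: The smallest of the four shallow square green plastic trays, fixed to the bench: 59 mm outside, 51 mm inside, rim 10 mm above the bench, floor 4 mm above the bench, walls 4 mm thick, a flat black liner on the floor; 8 mm to spare all round the smallest ring. Origin: centre of its underside, on the bench; x and y along its sides, z up.
- slug_57: A solid steel slug with no bore, not part of the job: diameter 57 mm, 34 mm high, about 0.65 kg, loose, standing on a flat end on the bench. Origin: centre of its underside; z up along its axis. (Off to the sides, more than 0.42 m from the bench's centre line y = 0, stand crates 120 mm high and an inspection microscope 290 mm high.)
- slug_46: A solid steel slug with no bore, not part of the job: diameter 46 mm, 32 mm high, about 0.41 kg, loose, standing on a flat end on the bench. Origin: centre of its underside; z up along its axis. (Off to the sides, more than 0.42 m from the bench's centre line y = 0, stand crates 120 mm high and an inspection microscope 290 mm high.)
There are look-alikes about, which are no part of the job. What is shaped like the ring_35 but red is not meant.

How it is judged:
By the outcome, as a careful person would: the job done as asked, in the order asked, and still so for the second after the job is handed in, with the robot touching nothing.
It also fails if it takes over 88 s, if anything falls off the work surface, if the arm or the gripper's body presses on something with over 40 N, if the wrist force passes 120 N, or if a joint passes its speed limit or range.

## Working session

There is one attempt and no reset: what is moved stays moved. The work goes in short steps, Python scripts to look and compute and a tool call to move; the robot and the scene stay as the last step left them, time stands still between calls to the robot, and variables do not carry over. Pictures are saved under pics/ and viewed, about 12 in all and at most 16, crops included, and the job is handed in when it is done.

Besides the shell and the picture viewer there is one more tool, called after "Call:" by a JSON object that holds its "op" and its "data". play_rows: Moves the arm, as the interface text tells. Its arguments: {"type":"object","properties":{"increments":{"type":"array","items":{"type":"number"}},"fingers":{"type":"number"},"newtons":{"type":"number"}},"required":["increments"]}

```bash
mkdir -p pics
python3 - <<'E'
from rig import robot
import cv2
for n in("scene","top"):
    cv2.imwrite(f"pics/{n}0.png",robot.camera(n)); c=robot.get_calibration(n); print(n,c)
print(robot.get_obs())
E
```

```text
scene {'fx': 500.77531595765487, 'fy': 500.77531595765487, 'cx': 277.04078771082135, 'cy': 214.12563964753775, 'R': array([[-0.7154659 ,  0.69864406,  0.00224109],
       [ 0.55326926,  0.56854372, -0.60881127],
       [-0.42661654, -0.43434378, -0.79331192]]), 't': array([ 0.38986408, -0.2864402 ,  1.22169135])}
top {'fx': 543.0870813842907, 'fy': 543.0870813842907, 'cx': 281.68532434499804, 'cy': 204.70628648114226, 'R': array([[ 0.00959549, -0.99989502,  0.01085725],
       [-0.98089958, -0.01152161, -0.19417327],
       [ 0.19427798, -0.00878669, -0.98090716]]), 't': array([-0.0223935 ,  0.58507199,  1.14961367])}
{'time': 0.1, 'q': array([ 1.11455243e+00,  5.28378568e-01,  1.43376802e+00, -1.00355173e-07,
        1.18136795e+00, -1.78442411e-01]), 'joint_velocities': array([ 0.00139359, -0.00279615, -0.00226093, -0.00012778,  0.00095797,
        0.00035082]), 'joint_torque': array([-2.41117395e-04, -4.40982914e+01, -1.77150357e+01,  6.34577614e-02,
        5.33614308e-02, -6.28039879e-05]), 'position': array([0.17104885, 0.60046592, 0.22166813]), 'tool_rot': array([ 7.98198244e-01,  6.02394091e-01, -8.57568762e-04,  4.33571404e-04]), 'ft_force': array([ 0.20961146, -0.22025752, -0.0478587 ]), 'moment': array([-0.01520728, -0.021696  ,  0.02355139]), 'grip_width': 0.08687641167206045}
```

View pics/top0.png

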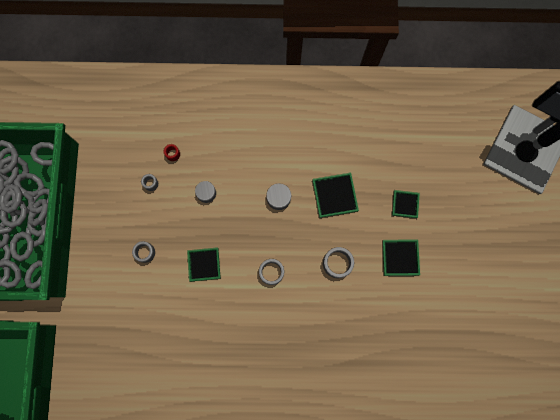

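View pics/scene0.png

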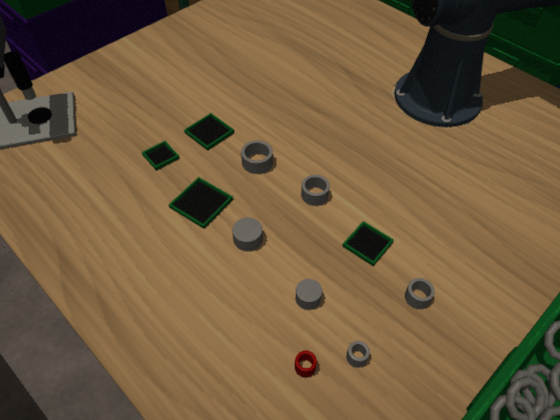

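Both views show everything. Top view, largest to smallest:
- **Rings:** (338,263), (271,271), (143,252), (149,182).
- **Trays:** (335,195), (401,258), (204,264), (405,204).
- **Slugs:** (278,196), (205,191). The red decoy is at (171,152).

Next I'll fit positions from both cameras.

```bash
cat > m.py <<'E'
import cv2,numpy as np
from rig import robot
from scipy.optimize import least_squares
RINGS={'ring_68':(.034,.036,338,263),'ring_57':(.0285,.034,271,271),'ring_46':(.023,.032,143,252),'ring_35':(.0175,.030,149,182),'slug_57':(.0285,.034,278,196),'slug_46':(.023,.032,205,191)}
TR={'tray_92':(.046,335,195),'tray_81':(.0405,401,258),'tray_70':(.035,204,264),'tray_59':(.0295,405,204)}
C={n:robot.get_calibration(n) for n in("top","scene")}
def proj(c,P):
    p=P@c['R'].T+c['t']; return np.c_[c['fx']*p[:,0]/p[:,2]+c['cx'],c['fy']*p[:,1]/p[:,2]+c['cy']]
def back(c,u,v,z):
    d=c['R'].T@[(u-c['cx'])/c['fx'],(v-c['cy'])/c['fy'],1]; o=-c['R'].T@c['t']; return (o+d*(z-o[2])/d[2])[:2]
a=np.linspace(0,2*np.pi,60)
def cyl(x,y,r,z0,h): return np.array([[x+r*np.cos(t),y+r*np.sin(t),z] for z in(z0,z0+h) for t in a])
def box(x,y,s): return np.array([[x+i*s,y+j*s,z] for z in(0,.01) for i in(-1,1) for j in(-1,1)])
def hullc(p):
    m=cv2.moments(cv2.convexHull(p.astype(np.float32))); return np.array([m['m10'],m['m01']])/m['m00'],m['m00']
def blob(mask,u,v):
    n,l,st,ce=cv2.connectedComponentsWithStats(mask)
    ok=[i for i in range(1,n) if st[i,4]>60]
    i=min(ok,key=lambda i:np.hypot(*(ce[i]-(u,v))))
    return np.argwhere(l==i)[:,::-1]
def masks(im):
    h=cv2.cvtColor(im,cv2.COLOR_BGR2HSV)
    gray=((h[...,1]<70)&(h[...,2]>45)).astype(np.uint8)
    dark=((h[...,2]<40)|((h[...,0]>45)&(h[...,0]<85)&(h[...,1]>90))).astype(np.uint8)
    return gray,dark
def measure(ims,rings=RINGS,trays=TR,z0=0):
    M={n:masks(im) for n,im in ims.items()}; out={}
    for k,v in {**rings,**trays}.items():
        ring=len(v)==4; f=(lambda x,y:cyl(x,y,v[0],z0,v[1])) if ring else (lambda x,y:box(x,y,v[0]))
        g=back(C['top'],v[-2],v[-1],.015); res=[]
        for n in ims:
            w=proj(C[n],np.array([[*g,.015]]))[0]
            p=blob(M[n][0 if ring else 1],*w); c,A=hullc(p)
            s=least_squares(lambda q:hullc(proj(C[n],f(*q)))[0]-c,g,x_scale=.01,diff_step=1e-3).x
            res.append((s,A/hullc(proj(C[n],f(*s)))[1]))
        out[k]=np.mean([r[0] for r in res],axis=0)
        print(k,out[k].round(4),[(r[0].round(4).tolist(),round(r[1],2)) for r in res])
    return out
E
python3 - <<'E'
from m import *
measure({n:cv2.imread(f"pics/{n}0.png") for n in("top","scene")})
E
```

```text
ring_68 [ 0.4632 -0.1462] [([0.4627, -0.1452], 0.91), ([0.4636, -0.1473], 0.84)]
ring_57 [0.4407 0.0049] [([0.44, 0.0058], 0.93), ([0.4415, 0.004], 0.85)]
ring_46 [0.4833 0.2945] [([0.4826, 0.2965], 0.84), ([0.484, 0.2925], 0.87)]
ring_35 [0.6456 0.2904] [([0.6461, 0.2924], 0.72), ([0.645, 0.2884], 0.83)]
slug_57 [ 0.6144 -0.0099] [([0.6145, -0.0088], 0.87), ([0.6143, -0.011], 0.85)]
slug_46 [0.6235 0.1591] [([0.6238, 0.1609], 0.85), ([0.6232, 0.1573], 0.83)]
tray_92 [ 0.6216 -0.141 ] [([0.6206, -0.1404], 0.97), ([0.6226, -0.1415], 0.95)]
tray_81 [ 0.4771 -0.2899] [([0.476, -0.2896], 0.95), ([0.4782, -0.2903], 0.93)]
tray_70 [0.4572 0.1588] [([0.456, 0.1596], 0.97), ([0.4584, 0.1581], 0.93)]
tray_59 [ 0.6021 -0.3047] [([0.6013, -0.304], 0.94), ([0.6028, -0.3054], 0.92)]
```

Call:
{"op": "play_rows", "data": {"increments": [0,0,0,-0.139,0,0,0,-0.139,0,0,0,0,-1,1,0,0,-2,2,0,0], "fingers": 8.6, "newtons": 25}}

```text
time: 0.6
position: [0.201, 0.5711, 0.2223]
tool_rot: [0.707, 0.707, 0.0, -0.0]
ft_force: [1.0, 0.4, 0.6]
grip_width: 0.0857
```

Call:
{"op": "play_rows", "data": {"increments": [-3.5,3.5,0,0,-3.5,3.5,0,0,-3.5,3.5,0,0,-3.5,3.5,0,0,-3.5,3.5,0,0]}}

```text
time: 1.1
position: [0.3777, 0.3936, 0.2226]
tool_rot: [0.708, 0.706, -0.0, 0.0]
ft_force: [0.5, 0.0, -0.4]
grip_width: 0.0859
```

Call:
{"op": "play_rows", "data": {"increments": [-4,1.74,0,0,-4,1.74,0,0,-4,1.74,0,0,-4,1.74,0,0,-4,1.74,0,0]}}

```text
time: 1.6
position: [0.4637, 0.1935, 0.2226]
tool_rot: [0.708, 0.706, -0.0, 0.0]
ft_force: [0.1, 0.2, -0.1]
grip_width: 0.086
```

Call:
{"op": "play_rows", "data": {"increments": [-4,0,0,0,-4,0,0,0,-4,0,0,0,-4,0,0,0,-4,0,0,0]}}

```text
time: 2.1
position: [0.4627, -0.0062, 0.2226]
tool_rot: [0.708, 0.706, -0.0, 0.0]
ft_force: [0.2, -0.2, 0.7]
grip_width: 0.0863
```

Call:
{"op": "play_rows", "data": {"increments": [-4,0,2,0,-4,0,2,0,-4,0,2,0,-2,0,2,0,0,0,2,0]}}

```text
time: 2.6
position: [0.4639, -0.1481, 0.1221]
tool_rot: [0.709, 0.705, -0.0, 0.001]
ft_force: [-0.3, -0.6, -0.9]
grip_width: 0.086
```

Call:
{"op": "play_rows", "data": {"increments": [0.2,0,3,0,0,0,3,0,0,0,2.5,0,0,0,1.7,0,0,0,1,0]}}

```text
time: 3.1
position: [0.4625, -0.1422, 0.0093]
tool_rot: [0.708, 0.706, -0.0, -0.001]
ft_force: [-0.6, -0.5, 0.4]
grip_width: 0.0861
```

Call:
{"op": "play_rows", "data": {"increments": [0,0,0,0,0,0,0,0,0,0,0,0,0,0,0,0,0,0,0,0], "fingers": 5}}

```text
time: 3.6
position: [0.4644, -0.1426, 0.0114]
tool_rot: [0.707, 0.707, 0.0, 0.001]
ft_force: [-0.8, -3.6, 1.9]
grip_width: 0.0686
```

Call:
{"op": "play_rows", "data": {"increments": [0,0,0,0,0,0,-0.5,0,0,0,-1.5,0,0,0,-2,0,0,0,-1,0]}}

```text
time: 4.1
position: [0.463, -0.1413, 0.0614]
tool_rot: [0.707, 0.707, 0.0, -0.0]
ft_force: [-0.1, 0.1, -4.7]
grip_width: 0.0684
```

Call:
{"op": "play_rows", "data": {"increments": [0,2,0,0,0,4,0,0,0,4,0,0,0,4,0,0,0,1.9,0,0]}}

```text
time: 4.6
position: [0.6262, -0.1417, 0.0605]
tool_rot: [0.707, 0.708, 0.001, 0.002]
ft_force: [0.5, 0.1, -3.7]
grip_width: 0.0684
```

Call:
{"op": "play_rows", "data": {"increments": [0,0,0,0,0,0,1,0,0,0,1.5,0,0,0,1,0,0,0,0,0]}}

```text
time: 5.1
position: [0.6194, -0.141, 0.0227]
tool_rot: [0.707, 0.707, -0.001, -0.003]
ft_force: [-0.7, 1.3, -3.5]
grip_width: 0.068
```

Run:
```python
from rig import robot
import cv2,numpy as np
t=robot.camera("top");s=robot.camera("scene")
o=robot.get_obs();print(o['position'],o['grip_width'],o['ft_force'])
cv2.imwrite("pics/a.png",np.hstack([cv2.resize(t[130:290,250:430],None,fx=2.2,fy=2.2),cv2.resize(s[100:260,120:300],None,fx=2.2,fy=2.2)]))
```

```text
[ 0.62153157 -0.14181879  0.02469763] 0.06838893308022047 [ 0.042605    0.15214674 -3.35831339]
```

View pics/a.png

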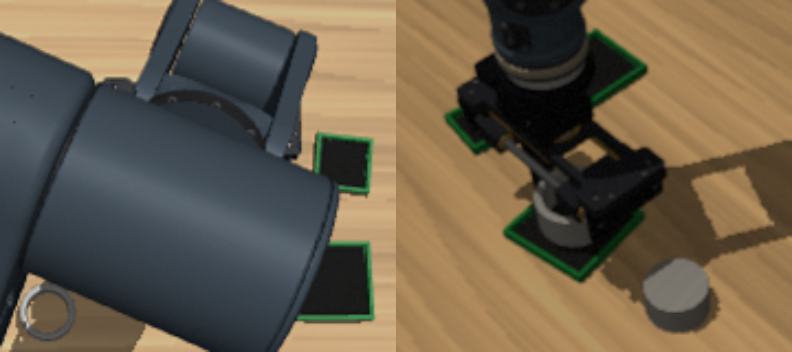

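The scene crop shows ring 68 held level over the largest tray, near (565,215), with the tray's corners clear of it. I'll lower it gently.

Call:
{"op": "play_rows", "data": {"increments": [0,0,0.4,0,0,0,0.3,0,0,0,0.2,0,0,0,0.1,0,0,0,0,0]}}

```text
time: 5.7
position: [0.6226, -0.1419, 0.0156]
tool_rot: [0.707, 0.707, 0.0, 0.0]
ft_force: [-0.5, 0.3, -3.1]
grip_width: 0.0685
```

Call:
{"op": "play_rows", "data": {"increments": [0,0,0.05,0,0,0,0,0,0,0,0,0]}}

```text
time: 6.0
position: [0.6227, -0.1419, 0.0154]
tool_rot: [0.707, 0.707, 0.0, 0.0]
ft_force: [-0.5, 0.3, -0.8]
grip_width: 0.0682
```

Call:
{"op": "play_rows", "data": {"increments": [0,0,0.05,0,0,0,0,0]}}

```text
time: 6.2
position: [0.6227, -0.1419, 0.0154]
tool_rot: [0.707, 0.707, 0.0, 0.0]
ft_force: [-2.0, 0.5, 4.2]
grip_width: 0.0682
```

Call:
{"op": "play_rows", "data": {"increments": [0,0,0,0,0,0,0,0,0,0,0,0,0,0,0,0,0,0,0,0], "fingers": 8.5}}

```text
time: 6.7
position: [0.6226, -0.1419, 0.0144]
tool_rot: [0.707, 0.707, -0.0, 0.0]
ft_force: [-0.8, -1.4, 0.9]
grip_width: 0.0848
```

Call:
{"op": "play_rows", "data": {"increments": [0,0,-1,0,0,0,-2,0,0,0,-3,0,0,0,-3,0,0,0,-1,0]}}

```text
time: 7.2
position: [0.6247, -0.1427, 0.1185]
tool_rot: [0.707, 0.707, 0.001, 0.003]
ft_force: [1.0, -0.3, 1.0]
grip_width: 0.085
```

Call:
{"op": "play_rows", "data": {"increments": [2,-2.6,0,0,3.3,-4,0,0,3.7,-4.5,0,0,3.7,-4.5,0,0,2,-2.6,0,0], "fingers": 7.6}}

```text
time: 7.7
position: [0.4502, -0.0043, 0.1142]
tool_rot: [0.707, 0.707, -0.001, -0.002]
ft_force: [-0.8, 0.4, 0.4]
grip_width: 0.076
```

Call:
{"op": "play_rows", "data": {"increments": [0,0,0,0,0,0,2,0,0,0,2,0,0,0,1,0,0,0,0,0]}}

```text
time: 8.2
position: [0.4546, -0.0069, 0.0634]
tool_rot: [0.707, 0.707, -0.001, -0.001]
ft_force: [0.6, 0.5, -0.3]
grip_width: 0.0758
```

Call:
{"op": "play_rows", "data": {"increments": [0.5,-0.7,0,0,0.6,-0.65,0,0,0,0,0,0,0,0,0,0]}}

```text
time: 8.6
position: [0.4412, 0.0047, 0.0651]
tool_rot: [0.707, 0.707, 0.0, 0.0]
ft_force: [0.7, 0.0, 0.5]
grip_width: 0.0762
```

Run:
```python
from rig import robot
for i in range(1):
    o=robot.get_obs();print(o['position'],o['tool_rot'])
```

```text
[0.44118776 0.004668   0.0651077 ] [7.06793712e-01 7.07419500e-01 2.64818768e-04 4.79035036e-04]
```

Aligned with ring 57. Descend 5.5 cm, then grip and lift.

Call:
{"op": "play_rows", "data": {"increments": [0,0,1.5,0,0,0,2,0,0,0,1.5,0,0,0,0.5,0,0,0,0,0]}}

```text
time: 9.1
position: [0.4412, 0.0044, 0.0093]
tool_rot: [0.707, 0.707, -0.0, -0.0]
ft_force: [-0.1, -0.1, 0.5]
grip_width: 0.0759
```

Call:
{"op": "play_rows", "data": {"increments": [0,0,0,0,0,0,0,0,0,0,0,0,0,0,0,0,0,0,0,0], "fingers": 4}}

```text
time: 9.6
position: [0.4417, 0.0042, 0.0101]
tool_rot: [0.707, 0.707, 0.0, 0.001]
ft_force: [0.4, -0.3, 6.1]
grip_width: 0.0567
```

Call:
{"op": "play_rows", "data": {"increments": [0,0,0,0,0,0,-1,0,0,0,-2.5,0,0,0,-2.5,0,0,0,-1,0]}}

```text
time: 10.1
position: [0.4415, 0.0044, 0.0813]
tool_rot: [0.707, 0.707, 0.001, 0.001]
ft_force: [0.8, 0.5, -3.3]
grip_width: 0.0565
```

Call:
{"op": "play_rows", "data": {"increments": [-2,0.3,0,0,-3,0.4,0,0,-3,0.4,0,0,-3,0.4,0,0,-3,0.4,0,0]}}

```text
time: 10.6
position: [0.4596, -0.1364, 0.0792]
tool_rot: [0.707, 0.707, -0.0, -0.001]
ft_force: [0.5, 0.1, -3.4]
grip_width: 0.0566
```

Call:
{"op": "play_rows", "data": {"increments": [-3,0.4,0,0,-3,0.4,0,0,-3,0.4,0,0,-3,0.4,0,0,-2,0.05,0,0]}}

```text
time: 11.1
position: [0.477, -0.2777, 0.0791]
tool_rot: [0.707, 0.707, -0.0, 0.0]
ft_force: [-0.0, 0.5, -2.8]
grip_width: 0.0563
```

Call:
{"op": "play_rows", "data": {"increments": [-1.4,0,0,0,0,0,0,0,0,0,2,0,0,0,2,0,0,0,0,0]}}

```text
time: 11.6
position: [0.4744, -0.2861, 0.0373]
tool_rot: [0.707, 0.707, -0.0, -0.004]
ft_force: [-0.7, 1.0, -3.2]
grip_width: 0.0562
```

Call:
{"op": "play_rows", "data": {"increments": [0,0,0,0,0,0,0,0]}}

```text
time: 11.8
position: [0.4772, -0.2892, 0.0404]
tool_rot: [0.707, 0.707, 0.0, 0.0]
ft_force: [-1.1, -0.4, -2.2]
grip_width: 0.0566
```

Call:
{"op": "play_rows", "data": {"increments": [0,0,1,0,0,0,0.9,0,0,0,0.4,0,0,0,0.1,0,0,0,0,0]}}

```text
time: 12.3
position: [0.4766, -0.2895, 0.0152]
tool_rot: [0.707, 0.707, -0.0, -0.0]
ft_force: [-0.3, 0.5, -2.9]
grip_width: 0.0566
```

Call:
{"op": "play_rows", "data": {"increments": [0,0,0.05,0,0,0,0,0,0,0,0,0]}}

```text
time: 12.6
position: [0.4769, -0.2897, 0.0153]
tool_rot: [0.707, 0.707, 0.0, 0.0]
ft_force: [0.4, 0.1, -2.4]
grip_width: 0.0564
```

Call:
{"op": "play_rows", "data": {"increments": [0,0,0.05,0,0,0,0,0,0,0,0,0]}}

```text
time: 12.9
position: [0.4767, -0.2896, 0.0146]
tool_rot: [0.707, 0.707, -0.0, 0.0]
ft_force: [0.5, 0.5, -3.3]
grip_width: 0.0567
```

Call:
{"op": "play_rows", "data": {"increments": [0,0,0.05,0,0,0,0,0,0,0,0,0]}}

```text
time: 13.2
position: [0.4768, -0.2897, 0.0142]
tool_rot: [0.707, 0.707, -0.0, 0.0]
ft_force: [-0.0, 0.5, -0.5]
grip_width: 0.0562
```

Call:
{"op": "play_rows", "data": {"increments": [0,0,0.04,0,0,0,0,0,0,0,0,0]}}

```text
time: 13.5
position: [0.4768, -0.2897, 0.0142]
tool_rot: [0.707, 0.707, -0.0, 0.0]
ft_force: [-1.2, 0.6, 4.0]
grip_width: 0.0567
```

Contact on the floor. I'll release, retreat, and start toward ring 46 at (0.483, 0.2945), raising the tool clear.

Call:
{"op": "play_rows", "data": {"increments": [0,0,0,0,0,0,0,0,0,0,0,0,0,0,0,0,0,0,0,0], "fingers": 7.4}}

```text
time: 14.0
position: [0.4768, -0.2896, 0.0135]
tool_rot: [0.707, 0.707, 0.0, -0.0]
ft_force: [0.7, 0.5, 0.2]
grip_width: 0.0735
```

Call:
{"op": "play_rows", "data": {"increments": [0,0,-1,0,0,0,-2,0,0,0,-3,0,0,0,-3,0,0,0,-1,0], "fingers": 6.6}}

```text
time: 14.5
position: [0.4782, -0.2908, 0.1171]
tool_rot: [0.707, 0.707, 0.0, 0.003]
ft_force: [1.2, -0.3, -0.2]
grip_width: 0.066
```

Call:
{"op": "play_rows", "data": {"increments": [3,0,0,0,4,0,0,0,4,0,0,0,4,0,0,0,4,0,0,0]}}

```text
time: 15.0
position: [0.4762, -0.0981, 0.1135]
tool_rot: [0.707, 0.707, -0.0, -0.0]
ft_force: [1.0, 1.0, -0.2]
grip_width: 0.0659
```

Call:
{"op": "play_rows", "data": {"increments": [4,0,0,0,4,0,0,0,4,0,0,0,4,0,0,0,4,0,0,0]}}

```text
time: 15.5
position: [0.4762, 0.102, 0.1135]
tool_rot: [0.707, 0.707, -0.0, -0.0]
ft_force: [1.6, -0.2, -0.4]
grip_width: 0.0661
```

Call:
{"op": "play_rows", "data": {"increments": [4,0,0,0,4,0,0,0,4,0,0,0,3,0.6,0,0,2,0,0,0]}}

```text
time: 16.0
position: [0.4829, 0.2728, 0.1135]
tool_rot: [0.706, 0.708, 0.001, 0.0]
ft_force: [0.9, 0.2, -0.0]
grip_width: 0.0659
```

Call:
{"op": "play_rows", "data": {"increments": [2,0,0,0,0,0,0,0,0,0,0,0]}}

```text
time: 16.3
position: [0.482, 0.2903, 0.1133]
tool_rot: [0.707, 0.708, -0.001, -0.0]
ft_force: [-0.3, 0.6, -0.1]
grip_width: 0.0661
```

Call:
{"op": "play_rows", "data": {"increments": [0.4,0.1,2,0,0,0,3,0,0,0,3,0,0,0,1.5,0,0,0,0,0]}}

```text
time: 16.8
position: [0.482, 0.2928, 0.0167]
tool_rot: [0.707, 0.707, -0.002, -0.001]
ft_force: [0.6, 0.5, 0.1]
grip_width: 0.0657
```

Call:
{"op": "play_rows", "data": {"increments": [0,0,0.8,0,0,0,0,0]}}

```text
time: 17.0
position: [0.484, 0.2943, 0.0109]
tool_rot: [0.707, 0.707, 0.0, 0.0]
ft_force: [0.2, -0.2, -0.1]
grip_width: 0.0662
```

Call:
{"op": "play_rows", "data": {"increments": [0,0,0,0,0,0,0,0,0,0,0,0,0,0,0,0,0,0,0,0], "fingers": 3, "newtons": 20}}

```text
time: 17.5
position: [0.4838, 0.2942, 0.0113]
tool_rot: [0.707, 0.707, 0.0, 0.0]
ft_force: [-0.7, -2.3, 5.7]
grip_width: 0.0455
```

Call:
{"op": "play_rows", "data": {"increments": [0,0,0,0,0,0,-1,0,0,0,-2.5,0,0,0,-2.5,0,0,0,-1,0]}}

```text
time: 18.0
position: [0.4847, 0.2952, 0.0827]
tool_rot: [0.707, 0.707, 0.002, 0.001]
ft_force: [-0.2, 0.1, -2.5]
grip_width: 0.0454
```

Call:
{"op": "play_rows", "data": {"increments": [-2,-0.4,0,0,-3,-0.6,0,0,-3,-0.6,0,0,-3,-0.6,0,0,-2.5,-0.45,0,0]}}

```text
time: 18.5
position: [0.4561, 0.1583, 0.0804]
tool_rot: [0.707, 0.707, -0.0, -0.0]
ft_force: [-0.1, 1.3, -2.0]
grip_width: 0.0454
```

Call:
{"op": "play_rows", "data": {"increments": [0,0,0,0,0,0,2,0,0,0,2,0,0,0,0,0,0,0,0,0]}}

```text
time: 19.0
position: [0.457, 0.16, 0.0404]
tool_rot: [0.707, 0.707, -0.0, -0.0]
ft_force: [0.9, 0.1, -1.7]
grip_width: 0.0457
```

Call:
{"op": "play_rows", "data": {"increments": [0,0,1,0,0,0,0.9,0,0,0,0.4,0,0,0,0.1,0,0,0,0,0]}}

```text
time: 19.5
position: [0.457, 0.1594, 0.0165]
tool_rot: [0.707, 0.707, -0.0, -0.0]
ft_force: [-0.6, 0.3, -2.5]
grip_width: 0.0458
```

Call:
{"op": "play_rows", "data": {"increments": [0,0,0.05,0,0,0,0,0,0,0,0,0]}}

```text
time: 19.8
position: [0.4573, 0.1594, 0.0164]
tool_rot: [0.707, 0.707, 0.0, 0.0]
ft_force: [-0.4, -0.5, -1.4]
grip_width: 0.0459
```

Call:
{"op": "play_rows", "data": {"increments": [0,0,0.07,0,0,0,0,0,0,0,0,0]}}

```text
time: 20.1
position: [0.4571, 0.1594, 0.0155]
tool_rot: [0.707, 0.707, -0.0, 0.0]
ft_force: [-0.5, 0.7, -2.3]
grip_width: 0.0456
```

Call:
{"op": "play_rows", "data": {"increments": [0,0,0.05,0,0,0,0,0,0,0,0,0]}}

```text
time: 20.4
position: [0.4572, 0.1594, 0.0153]
tool_rot: [0.707, 0.707, 0.0, 0.0]
ft_force: [-0.4, -0.2, 3.5]
grip_width: 0.0455
```

Call:
{"op": "play_rows", "data": {"increments": [0,0,0,0,0,0,0,0,0,0,0,0,0,0,0,0,0,0,0,0], "fingers": 6.2}}

```text
time: 20.9
position: [0.4572, 0.1594, 0.0148]
tool_rot: [0.707, 0.707, -0.0, -0.0]
ft_force: [0.2, 0.2, 0.3]
grip_width: 0.0618
```

Call:
{"op": "play_rows", "data": {"increments": [0,0,-1,0,0,0,-2,0,0,0,-3,0,0,0,-3,0,0,0,-1,0], "fingers": 5.6}}

```text
time: 21.4
position: [0.4586, 0.1597, 0.118]
tool_rot: [0.707, 0.707, 0.002, 0.002]
ft_force: [-0.3, -0.6, -0.5]
grip_width: 0.0562
```

Call:
{"op": "play_rows", "data": {"increments": [1.5,2,0,0,2,3,0,0,2,3,0,0,2,3,0,0,2,3,0,0]}}

```text
time: 21.9
position: [0.5976, 0.2551, 0.1146]
tool_rot: [0.707, 0.707, -0.001, -0.0]
ft_force: [1.3, 0.1, 0.9]
grip_width: 0.0558
```

Call:
{"op": "play_rows", "data": {"increments": [2,3,0,0,1.6,1.85,0,0,0,0,0,0,0,0,0,0]}}

```text
time: 22.3
position: [0.6444, 0.2902, 0.1139]
tool_rot: [0.707, 0.707, -0.001, -0.001]
ft_force: [-1.2, -0.6, -0.1]
grip_width: 0.0559
```

Run:
```python
from rig import robot
import cv2,numpy as np
s=robot.camera("scene")
o=robot.get_obs();print(o['position'],o['tool_rot'])
cv2.imwrite("pics/b.png",cv2.resize(s[90:410,130:450],None,fx=1.85,fy=1.85))
```

```text
[0.64388263 0.28976374 0.11402334] [ 0.70700481  0.70720668 -0.0015356  -0.00074762]
```

View pics/b.png

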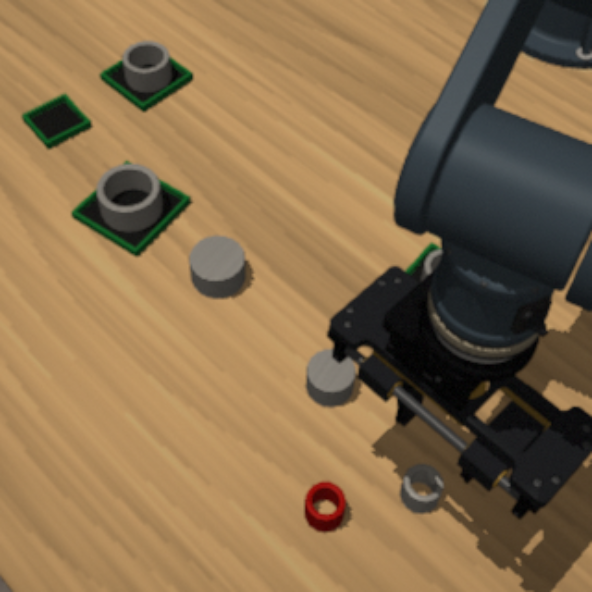

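Rings 68 and 57 sit flat in their trays, at crop positions (130,197) and (147,66). Ring 35 at (423,487) lies under the gripper, and the slugs and the red decoy are untouched. Now descend.

Call:
{"op": "play_rows", "data": {"increments": [0,0,2,0,0,0,3,0,0,0,3,0,0,0,1.5,0,0,0,0,0]}}

```text
time: 22.85
position: [0.6427, 0.2891, 0.0173]
tool_rot: [0.707, 0.707, -0.003, -0.002]
ft_force: [-0.3, 0.8, 0.0]
grip_width: 0.056
```

Call:
{"op": "play_rows", "data": {"increments": [0,0,0.9,0,0,0,0,0,0,0,0,0]}}

```text
time: 23.15
position: [0.6463, 0.2906, 0.0121]
tool_rot: [0.707, 0.707, 0.001, 0.0]
ft_force: [1.1, -0.5, 0.6]
grip_width: 0.0559
```

Call:
{"op": "play_rows", "data": {"increments": [0,0,0,0,0,0,0,0,0,0,0,0,0,0,0,0,0,0,0,0], "fingers": 2}}

```text
time: 23.65
position: [0.6459, 0.2902, 0.0115]
tool_rot: [0.707, 0.707, 0.0, 0.0]
ft_force: [-0.8, -1.2, 1.9]
grip_width: 0.0354
```

Call:
{"op": "play_rows", "data": {"increments": [0,0,0,0,0,0,-1,0,0,0,-3,0,0,0,-3,0,0,0,-1,0]}}

```text
time: 24.15
position: [0.6477, 0.2915, 0.0945]
tool_rot: [0.707, 0.707, 0.003, 0.001]
ft_force: [1.2, 0.1, -0.3]
grip_width: 0.0348
```

Call:
{"op": "play_rows", "data": {"increments": [-3.5,-0.8,0,0,-3.5,-0.8,0,0,-3.5,-0.8,0,0,-3.5,-1,0,0,-3.5,-1,0,0]}}

```text
time: 24.65
position: [0.6007, 0.1144, 0.0904]
tool_rot: [0.707, 0.707, -0.0, -0.0]
ft_force: [0.4, -1.5, -0.9]
grip_width: 0.0347
```

Call:
{"op": "play_rows", "data": {"increments": [-3.5,0,0,0,-3.5,0,0,0,-3.5,0,0,0,-3.5,0,0,0,-3.5,0,0,0]}}

```text
time: 25.15
position: [0.6012, -0.0606, 0.0904]
tool_rot: [0.707, 0.707, -0.0, -0.0]
ft_force: [-0.3, 0.5, -1.6]
grip_width: 0.0349
```

Call:
{"op": "play_rows", "data": {"increments": [-3.5,0,0,0,-3.5,0,0,0,-3.5,0,0,0,-3.5,0,0,0,-3.5,0,0,0]}}

```text
time: 25.65
position: [0.6012, -0.2355, 0.0902]
tool_rot: [0.707, 0.707, 0.0, -0.001]
ft_force: [1.0, 1.1, -1.8]
grip_width: 0.0347
```

Call:
{"op": "play_rows", "data": {"increments": [-3,0,0,0,-3,0,0,0,-1,0,0,0,0,0,0,0,0,0,0,0]}}

```text
time: 26.15
position: [0.6012, -0.3029, 0.0903]
tool_rot: [0.707, 0.707, 0.0, -0.001]
ft_force: [-0.0, -0.0, -1.1]
grip_width: 0.0348
```

Call:
{"op": "play_rows", "data": {"increments": [0,0,2,0,0,0,2,0,0,0,1,0,0,0,0,0,0,0,0,0]}}

```text
time: 26.65
position: [0.6021, -0.3037, 0.0412]
tool_rot: [0.707, 0.708, 0.0, -0.0]
ft_force: [-0.4, -0.5, -0.2]
grip_width: 0.035
```

Call:
{"op": "play_rows", "data": {"increments": [0,-0.05,1,0,0,0,0.9,0,0,0,0.4,0,0,0,0.1,0,0,0,0,0]}}

```text
time: 27.15
position: [0.6011, -0.3046, 0.0166]
tool_rot: [0.707, 0.707, -0.0, -0.0]
ft_force: [0.2, 0.2, -1.1]
grip_width: 0.0347
```

Call:
{"op": "play_rows", "data": {"increments": [0,0,0.06,0,0,0,0,0,0,0,0,0]}}

```text
time: 27.45
position: [0.6014, -0.3047, 0.0166]
tool_rot: [0.707, 0.707, 0.0, 0.0]
ft_force: [-0.3, 0.1, -1.2]
grip_width: 0.0352
```

Call:
{"op": "play_rows", "data": {"increments": [0,0,0.05,0,0,0,0,0,0,0,0,0]}}

```text
time: 27.75
position: [0.6012, -0.3045, 0.0159]
tool_rot: [0.707, 0.707, -0.0, 0.0]
ft_force: [-0.2, 0.3, -1.0]
grip_width: 0.0349
```

Call:
{"op": "play_rows", "data": {"increments": [0,0,0.05,0,0,0,0,0,0,0,0,0]}}

```text
time: 28.05
position: [0.6013, -0.3046, 0.0155]
tool_rot: [0.707, 0.707, 0.0, 0.0]
ft_force: [-0.2, 0.6, 0.6]
grip_width: 0.0348
```

Call:
{"op": "play_rows", "data": {"increments": [0,0,0.03,0,0,0,0,0,0,0,0,0]}}

```text
time: 28.35
position: [0.6013, -0.3046, 0.0155]
tool_rot: [0.707, 0.707, 0.0, 0.0]
ft_force: [-1.1, 1.0, 3.5]
grip_width: 0.0352
```

Seated. Release, raise, then move aside for a clear view.

Call:
{"op": "play_rows", "data": {"increments": [0,0,0,0,0,0,0,0,0,0,0,0,0,0,0,0,0,0,0,0], "fingers": 5}}

```text
time: 28.85
position: [0.6012, -0.3046, 0.0149]
tool_rot: [0.707, 0.707, -0.0, -0.0]
ft_force: [0.4, -0.0, 0.3]
grip_width: 0.0496
```

Call:
{"op": "play_rows", "data": {"increments": [0,0,-1,0,0,0,-2,0,0,0,-4,0,0,0,-4,0,0,0,-4,0]}}

```text
time: 29.35
position: [0.6011, -0.3045, 0.1672]
tool_rot: [0.707, 0.707, 0.0, 0.0]
ft_force: [0.0, -0.3, 0.6]
grip_width: 0.0502
```

Call:
{"op": "play_rows", "data": {"increments": [3,0,-3,0,4,0,-2,0,4,0,0,0,4,0,0,0,4,0,0,0]}}

```text
time: 29.85
position: [0.6011, -0.1131, 0.2164]
tool_rot: [0.707, 0.707, 0.0, 0.001]
ft_force: [0.4, 0.5, -0.8]
grip_width: 0.0502
```

Call:
{"op": "play_rows", "data": {"increments": [4,0,0,0,4,0,0,0,4,0,0,0,4,0,0,0,4,0,0,0]}}

```text
time: 30.35
position: [0.601, 0.0871, 0.216]
tool_rot: [0.707, 0.707, 0.0, 0.0]
ft_force: [0.5, 0.5, -0.2]
grip_width: 0.0504
```

Call:
{"op": "play_rows", "data": {"increments": [4,0,0,0,4,0,0,0,4,0,0,0,4,0,0,0,4,0,0,0]}}

```text
time: 30.85
position: [0.6009, 0.2871, 0.216]
tool_rot: [0.707, 0.707, 0.0, 0.0]
ft_force: [1.2, 0.1, 0.7]
grip_width: 0.0497
```

Call:
{"op": "play_rows", "data": {"increments": [3,-4,0,0,3,-4,0,0,3,-4,0,0,3,-4,0,0,0,0,0,0]}}

```text
time: 31.35
position: [0.4349, 0.4084, 0.2158]
tool_rot: [0.705, 0.71, -0.001, -0.001]
ft_force: [0.8, -0.1, 0.5]
grip_width: 0.0498
```

Run:
```python
from m import *
ims={n:robot.camera(n) for n in("top","scene")}
cv2.imwrite("pics/top9.png",ims["top"]);cv2.imwrite("pics/scene9.png",ims["scene"])
o=robot.get_obs();print(o['time'],o['position'])
```

```text
31.45 [0.44013927 0.40632377 0.21597345]
```

View pics/top9.png

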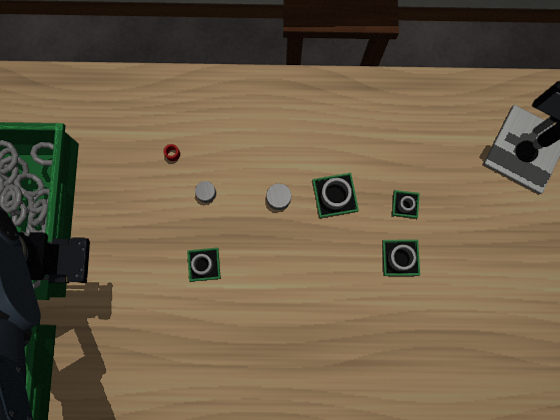

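View pics/scene9.png

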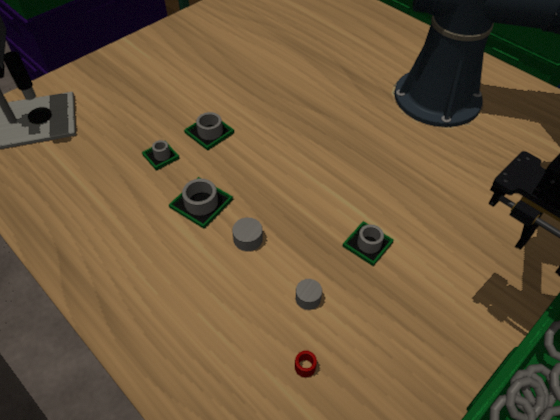

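Both pictures show every ring centred and flat in its tray. In the top view they are at (336,193), (403,257), (202,264) and (407,203). The slugs are still at (278,196) and (205,191), and the red decoy at (171,152). The arm is clear, so I'm handing in.

```bash
python3 -c "
from rig import robot
print(robot.hand_in())"
```

```text
the job is handed in; nothing more can be done
None
```

All four rings are in the green trays of their size, placed largest to smallest, and the job is handed in. I lowered each ring until the wrist force showed contact with the tray floor, then released it.

The arm's clock read about 31.5 s at the end, against the 88 s limit. The largest wrist force I read was about 6 N.

In the last pictures from both cameras, every ring lies flat and about centred in its tray. Both slugs and the red ring are where they started, and the arm is clear of everything. I checked the final positions by eye and did not run the numeric fit again. The two cameras' initial fits agreed to about 4 mm. No check failed. One move stopped short at a speed limit, about 1.5 cm from ring_57, and I corrected it before descending.

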